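Free a contactor module from a ratchet vise and seal it in its carrying case

TASK

Take the contactor module out of the ratchet vise: flip the pawl lever over to its released side, draw the jaw back about 5 cm by its pull knob, and set the module down flat on the floor of the open carrying case, letting go only once it stands there. Then shut the lid and swing the wire bail up over it until it snaps past the humps and clamps the lid. Leave the vise open, and do not shift or knock over the screwdrivers, the bottle and the multimeter lying around.

Things in the scene. Friction and masses are not known exactly. Their poses are not given: they have to be found in the camera images.
- vise: Grey cast ratchet vise bolted to the bench, bed 345 x 90 mm (136 over its bolt lugs), bed top 32 mm above the bench. Origin on the bench under the middle of the fixed jaw's face; x runs along the bed the way the moving jaw opens, y across. Fixed jaw: x -34 to 0, 80 mm wide, 72 mm high; bed ends at x = 300. Between the two ways lies a toothed rack, 10 mm pitch, teeth up to 32 mm.
- jaw (a joint): Moving jaw, m: 0 = clamped on the module (starts at 0 to 0.002), grows as it opens (+x of the vise), stop at 0.066. The pawl lets it close only: it does not open even at 60 N until the pawl is flipped; then 3 N slides it and it stays put. A lip on the jaw overhangs the module's flange by 8 mm: draw the jaw back over 10 mm before lifting the module.
- jaw_face (a point): Point on the moving jaw's face, mid-width, 37 mm above the bench. The jaw block is 80 mm wide, 34 mm long, its top 72 mm above the bench; its lip is 48 mm wide, underside 43 mm above the bench. Behind the block a deck (88 mm long, top 46 mm above the bench) carries the pawl and the pull knob.
- jaw_pull (a point): Middle of the black pull knob at the rear end of the jaw's deck, 68 mm above the bench; upright knob of 26 mm diameter, gripping length from 56 to 82 mm above the bench. 110 mm behind the jaw's face. While the pawl is engaged its lever's ball hangs over this knob.
- pawl (a joint): Pawl lever, rad: 0 = engaged (nose in the rack, lever leaning 36 deg from upright to the pull knob, +x of the vise; starts within 0.03 of it); grows as the ball is pushed over to the fixed jaw (-x). Nose clear of the rack from 0.45, upright at 0.62, stop at 1.24 = released, leaning 35 deg to the jaws. Its weight keeps it on either side; under 1 N at the ball flips it.
- pawl_ball (a point): Centre of the black ball (26 mm diameter) at the end of the pawl lever, 80 mm from the pivot; 115 mm above the bench at either end of the swing, 130 mm at the top.
- pawl_pivot (a point): Pivot of the pawl, on the vise's centre line, 50 mm above the bench, 56 mm from the pull knob's axis towards the jaws; the axis runs along the vise's y.
- module: Contactor module, black plastic, two copper bars with bolts on top, 0.3 to 0.55 kg. Origin at the centre of its underside, z up, x along its length. Flange 100 x 60 mm, 8 thick; on it a body 74 (x) x 54 (y) mm, 8 to 42 mm high, to be gripped across the 54; bolts and connector reach 50 mm. Starts on the vise bed (underside 32 mm above the bench), long side along the vise, between the jaws.
- case: Bare aluminium carrying case fixed to the bench; 130 (x) x 148 (y) mm outside, rim 72 mm high, walls and floor 6 mm: 118 x 136 mm inside. Origin on the bench under its centre, front = -x side (towards the vise), lid hinge on the +x side. The module goes in with its long side along the case's x, 9 mm free at each end.
- case_floor (a point): Centre of the case's inner floor, 6 mm above the bench.
- lid (a joint): Case lid, rad: 0 = shut, grows as it opens; starts standing open at 1.72 to 1.86 (past upright, leaning back), stop at 1.9. The stiff hinge holds it there; pushed about 25 deg past upright towards shut (below 1.1) it sinks shut by itself within a second or two.
- lid_edge (a point): Middle of the lid's free front edge, at half its thickness. Lid: plate 134 (hinge line to edge) x 156 x 9 mm. On its outer face stand two humped saddles for the bail, 36 to 60 mm to either side of the middle, 61 to 117 mm from the hinge line, up to 30 mm tall; between them the lid is plain.
- lid_hinge (a point): Hinge line of the lid, mid-width, 74 mm above the bench; its axis is the case's y.
- bail (a joint): Wire bail, rad: 0 = clamped, upright over the shut lid in the saddles' valley (rests between -0.04 and 0.04); grows as it swings to the case's front; starts at 1.25 to 1.5, sticking out in front; 1.57 = level. Friction holds it where it is left. Over the shut lid its wire meets the humps at about 0.25 and must be pushed over their crest (about 0.13) with 8 to 15 N, then snaps home against a stop.
- bail_grip (a point): Centre of the black grip sleeve (15 mm diameter, 52 mm long, along the case's y; turns freely on the wire) in the middle of the bail's cross wire; 77 mm from the bail's pivot. With the bail clamped it is 109 mm above the bench.
- bail_pivot (a point): Mid-point of the bail's pivot axis (along the case's y), 18 mm in front of the case's centre, 32 mm above the bench. The bail's two legs run outside the case's ends, 87 mm to either side; wire 6 mm thick.
- driver_a: Bystander: screwdriver with teal handle, 200 mm long, lying; origin under its middle, handle to its -x.
- driver_b: Bystander: screwdriver with black handle, 190 mm long, lying; origin under its middle, handle to its -x.
- cleaner: Bystander: blue cleaner bottle, 56 mm diameter, 150 mm tall; origin at the centre of its foot.
- meter: Bystander: black multimeter lying flat, 78 x 155 x 32 mm; origin under its centre.

How it is judged:
By the outcome, as a careful person would: the job done as asked, in the order asked, and still so for the second after the job is handed in, with the robot touching nothing.
It also fails if it takes over 72 s, if anything falls off the work surface, if the arm or the gripper's body presses on something with over 40 N, if the wrist force passes 120 N, or if a joint passes its speed limit or range.

ROBOT

A 7-joint arm with a two-finger parallel gripper is mounted at the origin on the work surface. World frame = base frame: x ahead of the robot, y to its left, z up, the work surface at z = 0. Lengths are in mm, angles in rad, forces in N, time in s.
With the tool pointing down it reaches from about 400 to 875 mm from the base axis. Payload 4.4 kg.
Tool frame: the origin (TCP) lies midway between the tips of the shut fingers; the grasp point (between the pads) lies 19 mm behind it (ctrl.grip_point_offset is the distance from the TCP to the grasp point, in mm); z points along the fingers, y is the line along which they close (so a half turn about z gives the same grasp; the last joint's range is limited). The gripper opens to 85 mm and grips with 20 to 120 N. Pads are 22 mm wide; open, the fingers measure 114 mm over their backs; the gripper's body (76 mm by 85 mm) begins 54 mm behind the grasp point. The pads swing forward as they close: fully open they stand 13 mm farther back than shut.
Start: joints at [1.202, 0.628, 0.038, 1.517, -0.027, 0.996, -0.02], TCP at [193.854, -620.434, 231.313] pointing down, gripper open.
Joint ranges: [-3.06, 3.06], [-0.37, 2.12], [-1.25, 1.32], [0.18, 2.47], [-1.1, 4.24], [0.23, 1.98], [-2.94, 2.94]. Speed limits (rad/s): [2.57, 2.57, 3.14, 3.14, 3.14, 3.14, 3.14].

INTERFACE

Orientations are given as [roll, pitch, yaw] about the fixed x, y, z axes, in that order (R = Rz(yaw) Ry(pitch) Rx(roll)).
In Python, from cell import ctrl, optics, read_state gives the robot as it stands (ctrl), with the cameras (optics) and the readings as plain functions.
- The arm moves only by the shell command python3 nudge.py, which reads ROWS from standard input. ROWS is 1 to 12 rows, parted by a bar, with the numbers parted by spaces; each row has 7 numbers: dx, dy, dz in mm, then a rotation vector rx, ry, rz in rad, then the finger opening in mm; each row shifts and turns the commanded pose from where the row before left it, along the tool's axes as they then stand; what a row does not reach is not made up. A row lasts 1/10 s, in which the tool goes at most 50 mm and 0.15 rad, less where a joint would pass 70% of its speed; a pose out of reach is approached as far as the arm can. The fingers move at their own pace and stop on an object; the grip force is fixed at half the most. Time passes only in rows, so rows that do not move let the fingers close. It prints the time, the measured TCP pose, the force, the opening and the grip force at its end. Input that does not fit is refused with a message, and nothing moves.
- read_state(): the state, without advancing time (a new reading comes with each control period).
- optics.get_image(name): name is "side" or "top"; returns the picture (400x640x3 uint8, blue, green, red); there is no depth.
- optics.calibration(name): a dict with "fx", "fy", "cx", "cy" (pixels), "k1" (the pictures are not rectified: a ray, as slopes to the right and down, at radius r is drawn at 1 + k1 r^2 times it, then the intrinsics apply), "rvec" (rotation vector, rad) and "tvec" (3), from world to camera coordinates, as OpenCV has them. Camera axes: x right, y down, z forward; pixel columns grow to the right and rows downward; lengths in mm; the calibration is good to about 2 mm. A picture is of the moment at which its call begins. calibration takes no time and is no camera call.
- ctrl.finish_job(): hands the job in; it is judged then, once.
The state is a dict: "clock": time; "qpos": joint angles; "qd": joint speeds; "tau": joint torques, N m; "eef_pos": TCP position; "tool_rot": TCP orientation; "force": force on the tool from outside, world axes, zero at the start; "torque": the same for the moment, N m; "width": finger opening in mm; "gripper_force": force on a finger pad.
Only numpy, scipy, OpenCV 4.12 (cv2) and the standard library are available. Lean on these libraries where they do the work, as an engineer would, in place of code of your own. Each camera call takes 0.05 s, during which the arm holds its last target. There are 200 camera calls.

## Working session

There is one attempt and no reset: what is moved stays moved. The work goes in short steps, Python scripts to look and compute and a shell command to move; the robot and the scene stay as the last step left them, time stands still between calls to the robot, and variables do not carry over. Pictures are saved under pics/ and viewed, at most 10 in all, crops included, and the job is handed in when it is done.

```bash
ls; mkdir -p pics; cat > h.py <<'E'
import numpy as np, cv2
from cell import ctrl, optics, read_state
from scipy.spatial.transform import Rotation as Rn
def cal(n):
    c=optics.calibration(n); K=np.array([[c['fx'],0,c['cx']],[0,c['fy'],c['cy']],[0,0,1.]])
    R=cv2.Rodrigues(np.array(c['rvec'],float))[0]; return K,np.array([c['k1'],0,0,0,0.]),R,np.array(c['tvec'],float).ravel()
def ray(n,u,v):
    K,d,R,t=cal(n)
    p=cv2.undistortPoints(np.array([[[u,v]]],float),K,d)[0,0]
    return -R.T@t, R.T@np.array([p[0],p[1],1.])
def onz(n,u,v,z):
    o,d=ray(n,u,v); return o+d*(z-o[2])/d[2]
def tri(us,ut):
    o1,d1=ray('side',*us);o2,d2=ray('top',*ut)
    s=np.linalg.lstsq(np.c_[d1,-d2],o2-o1,rcond=None)[0]
    a=o1+d1*s[0];b=o2+d2*s[1]; return (a+b)/2,np.linalg.norm(a-b)
def proj(n,P):
    K,d,R,t=cal(n)
    return cv2.projectPoints(np.array(P,float).reshape(-1,1,3),cv2.Rodrigues(R)[0],t,K,d)[0].reshape(-1,2)
E
python3 - <<'E'
from h import *
for n in('side','top'):
    im=optics.get_image(n); cv2.imwrite(f'pics/{n}0.png',im); K,d,R,t=cal(n); print(n,-R.T@t,R[2],K[0,0],d[0])
print(read_state())
E
```

```text
cell.py
nudge.py
pics
side [ 364.89772141 -700.55574796  572.88772005] [ 0.20400528  0.79756804 -0.56768572] 374.7948725348125 -0.07657687930131818
top [ 467.30716224  -29.91673066 1184.91909201] [ 0.08410445  0.00704912 -0.99643201] 461.85483158716517 0.014912882017670118
{'clock': 0.1, 'qpos': array([ 1.20218062,  0.62925571,  0.03843776,  1.51828957, -0.02702015,
        0.99626145, -0.02001566]), 'qd': array([ 0.00011465, -0.00079471, -0.00080928, -0.00318265,  0.0002758 ,
        0.00085854, -0.00109671]), 'tau': array([ 3.83805906e-03, -5.64533472e+01,  1.23053268e+00, -1.93972671e+01,
        1.12942103e-02,  5.47875243e-03, -1.72653273e-05]), 'eef_pos': array([ 193.7074568 , -619.87945311,  230.4726508 ]), 'tool_rot': array([-3.13989598e+00, -3.57970138e-06,  3.02794254e-01]), 'force': array([-0.22754436, -0.52790024,  0.70052329]), 'torque': array([-0.02847415, -0.02140159,  0.00040103]), 'gripper_force': 0.0, 'width': 85.14427401636681}
```

View pics/side0.png

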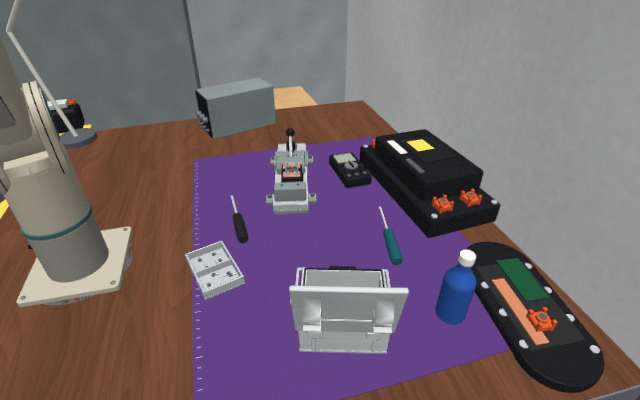

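View pics/top0.png

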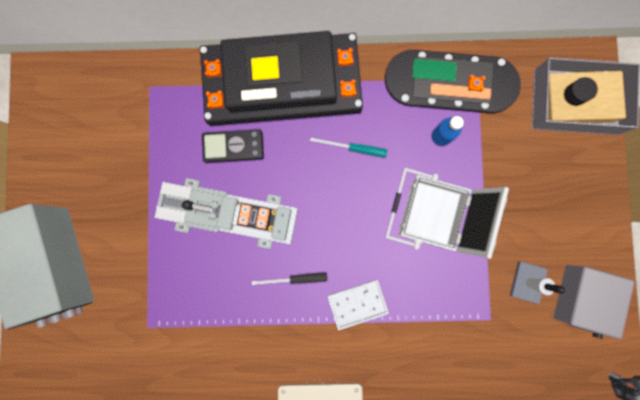

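The side view shows the vise around (291,180), the case around (348,315), the bottle at (458,290) and the drivers. In the top view, the vise runs from (160,200) to (295,225) and opens to the left. The case is centred near (435,213), with the bail grip at (396,203). Next I'll zoom in.

```bash
python3 - <<'E'
from h import *
t=cv2.imread('pics/top0.png'); s=cv2.imread('pics/side0.png')
a=cv2.resize(t[165:265,145:305],None,fx=5,fy=5,interpolation=cv2.INTER_CUBIC) #800x500
cv2.imwrite('pics/a.png',a)
b=cv2.resize(t[155:265,375:515],None,fx=4,fy=4,interpolation=cv2.INTER_CUBIC)
b2=cv2.resize(s[120:220,260:330],None,fx=4,fy=4,interpolation=cv2.INTER_CUBIC)
c=np.zeros((440,840,3),np.uint8); c[:440,:560]=b; c[:400,560:840]=b2
cv2.imwrite('pics/b.png',c[:,:800])
print(proj('top',[[193,-620,230],[0,0,0]]),proj('side',[[193,-620,230]]))
E
```

```text
[[628.51034526 367.93200064]
 [320.32852437 426.70263802]] [[ 56.89212859 573.14794723]]
```

View pics/a.png

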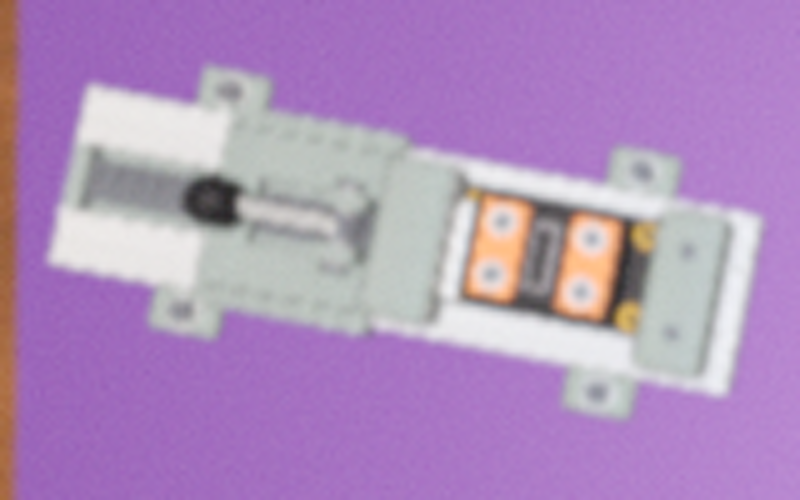

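View pics/b.png

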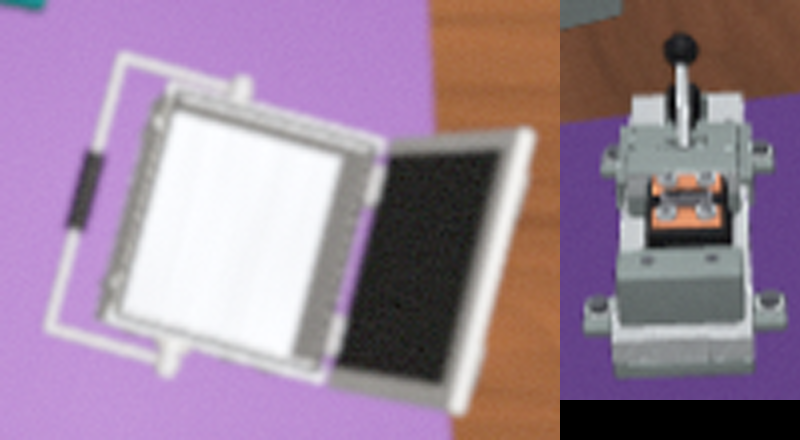

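Vise crop: pawl ball at (213,200), bolts around (541,257), and the fixed jaw's face edge from (665,215) to (635,365). Case crop: rim corners at (170,85), (387,140), (322,380) and (105,320), with the bail grip at (86,190). Next I convert these to positions.

```bash
python3 - <<'E'
from h import *
np.set_printoptions(precision=1,suppress=True)
V=lambda x,y,z:onz('top',x/5+145,y/5+165,z)
C=lambda x,y,z:onz('top',x/4+375,y/4+155,z)
# vise bed corners
bed=[V(88,85,32),V(50,262,32),V(727,395,32),V(762,215,32)]
for p in bed: print('bed',p)
L=(bed[0]+bed[1])/2;Rr=(bed[2]+bed[3])/2; d=(Rr-L); print('len',np.linalg.norm(d))
ex=-d/np.linalg.norm(d); print('yaw x-axis',np.arctan2(ex[1],ex[0]))
print('lugs',[V(*q,20) for q in[(230,91),(642,171),(180,310),(597,391)]])
l=[V(*q,20) for q in[(230,91),(642,171),(180,310),(597,391)]]
for a,b in((0,1),(2,3)): q=l[a]-l[b]; print('lug yaw',np.arctan2(q[1],q[0]))
f=(V(665,215,72)+V(635,365,72))/2; print('fixedface',f, 'from bed end',Rr+45*ex)
print('ball',V(213,200,115),'tri',tri((260+681/4,120+47/4),(145+213/5,165+200/5)))
k=[V(*q,82) for q in[(501,222),(592,240),(490,273),(581,293)]]; print('bolts',np.mean(k,0))
for a,b in((0,1),(2,3)): q=k[a]-k[b]; print('bolt yaw',np.arctan2(q[1],q[0]))
print('jawface mid top',(V(462,180,72)+V(437,318,72))/2)
r=[C(*q,72) for q in[(170,85),(387,140),(322,380),(105,320)]]; print('rim',np.array(r),np.mean(r,0))
for i in range(4):
  q=r[(i+1)%4]-r[i]; print(np.linalg.norm(q),np.arctan2(q[1],q[0]))
fl=[C(*q,6) for q in[(122,315),(297,357)]]; print('floor',fl)
print('grip',C(86,190,45),C(86,190,52)); print('lugs of bail', C(242,88,32),C(172,360,32),(C(242,88,32)+C(172,360,32))/2)
E
```

```text
bed [612.3 382.5  32. ]
bed [523.7 400.9  32. ]
bed [449.5  63.7  32. ]
bed [538.6  44.6  32. ]
len 345.53999690414753
yaw x-axis 1.3551878895197718
lugs [array([609. , 314.6,  20. ]), array([563.1, 105.8,  20. ]), array([498.5, 339.7,  20. ]), array([452.8, 129.9,  20. ])]
lug yaw 1.3547406923624428
lug yaw 1.3565088352122479
fixedface [501.4  96.6  72. ] from bed end [503.7  98.1  32. ]
ball [546.6 294.4 115. ] tri (array([690.4, 144.8, 218.8]), np.float64(381.2957318290878))
bolts [518.  147.4  82. ]
bolt yaw 1.351996064295039
bolt yaw 1.3315653468046453
jawface mid top [523.4 193.2  72. ]
rim [[ 606.2 -250.3   72. ]
 [ 569.6 -379.3   72. ]
 [ 426.8 -333.5   72. ]
 [ 465.4 -205.8   72. ]] [ 517.  -292.2   72. ]
134.05054257476158 -1.8474171025349815
149.93235403355231 2.8310647739538246
133.40501058364524 1.2773961719247326
147.67394266953002 -0.3065457970944955
floor [array([ 468.2, -227.1,    6. ]), array([ 439.2, -336.4,    6. ])]
grip [ 545.6 -201.3   45. ] [ 545.1 -200.3   52. ]
lugs of bail [ 608.2 -303.1   32. ] [ 439.7 -252.5   32. ] [ 524.  -277.8   32. ]
```

```bash
cat >> h.py <<'E'
VO,VY=np.array([503,97.5]),1.355
CO,CY=np.array([517.5,-293.]),-1.865
def fr(o,a,x,y): c,s=np.cos(a),np.sin(a); return np.array([o[0]+c*x-s*y,o[1]+s*x+c*y])
vise=lambda x,y=0:fr(VO,VY,x,y)
case=lambda x,y=0:fr(CO,CY,x,y)
def inv(o,a,p): return fr([0,0],-a,*(np.asarray(p[:2])-o))
def go(*wps,yaw=None):
    """print deltas in tool axes along waypoints (x,y,z), plain down tool of given (or current) yaw"""
    s=read_state(); R=Rn.from_euler('xyz',s['tool_rot']); p=np.array(s['eef_pos'])
    print('at',p.round(1),s['tool_rot'].round(3),'w',round(s['width'],1),'F',s['force'].round(1),'t',s['clock'])
    if yaw is not None:
        T=Rn.from_euler('xyz',[np.pi,0,yaw]); print('rot',(R.inv()*T).as_rotvec().round(3)); R=T
    for w in wps:
        w=np.array(w,float); d=R.inv().apply(w-p); print(w.round(1),'->',d.round(1),'len',np.linalg.norm(d).round(0)); p=w
E
echo '0 0 -10 0 0 -0.15 0 | 0 0 -10 0 0 -0.15 0 | 0 0 -10 0 0 -0.15 0 | 0 0 -10 0 0 -0.15 0 | 0 0 -10 0 0 -0.15 0 | 0 0 -10 0 0 -0.15 0 | 0 0 0 0 0 -0.15 0' | python3 nudge.py
python3 - <<'E'
from h import *
print('ball tri',tri((290,131.75),(145+213/5,165+40)), inv(VO,VY,tri((290,131.75),(187.6,205))[0]))
go((350,-450,290),(450,-200,290),(*vise(232),250),(*vise(232),106),yaw=1.355)
E
```

```text
clock: 0.8
eef_pos: [194.0, -621.0, 292.4]
tool_rot: [3.141, 0.002, 1.359]
force: [-0.0, 0.0, -1.2]
width: -0.1
gripper_force: 0.0
ball tri (array([547.08677636, 292.59909519, 120.36116207]), np.float64(1.7632376616259808)) [200.01410043  -1.28857341]
at [ 194.  -621.   292.4] [3.141e+00 2.000e-03 1.359e+00] w -0.1 F [-0.   0.  -1.2] t 0.8
rot [0.001 0.002 0.004]
[ 350. -450.  290.] -> [200.4 115.7   2.4] len 231.0
[ 450. -200.  290.] -> [265.6  44.1   0. ] len 269.0
[552.7 324.1 250. ] -> [533.9 -11.9  40. ] len 536.0
[552.7 324.1 106. ] -> [ -0.  -0. 144.] len 144.0
```

```bash
echo '20 11 0 0 0 0 0 | 36 21 0 0 0 0 0 | 36 21 0 0 0 0 0 | 36 21 0 0 0 0 0 | 36 21 0 0 0 0 0 | 36 21 0 0 0 0 0 | 44 8 0 0 0 0 0 | 44 8 0 0 0 0 0 | 44 7 0 0 0 0 0 | 44 7 0 0 0 0 0 | 44 7 0 0 0 0 0 | 44 7 0 0 0 0 0' | python3 nudge.py
echo '46 -1 2 0 0 0 0 | 46 -1 4 0 0 0 0 | 46 -1 4 0 0 0 0 | 46 -1 4 0 0 0 0 | 46 -1 4 0 0 0 0 | 46 -1 4 0 0 0 0 | 46 -1 4 0 0 0 0 | 46 -1 4 0 0 0 0 | 46 -1 4 0 0 0 0 | 46 -1 4 0 0 0 0 | 46 -1 2 0 0 0 0 | 28 -1 0 0 0 0 0' | python3 nudge.py
python3 - <<'E'
from h import *
go((*vise(232),150),(*vise(232),106),yaw=1.355)
E
```

```text
clock: 2.0
eef_pos: [450.5, -200.3, 291.1]
tool_rot: [-3.141, 0.0, 1.353]
force: [1.1, 0.1, -0.8]
width: 0.4
gripper_force: 0.0
clock: 3.2
eef_pos: [553.3, 326.1, 250.4]
tool_rot: [-3.14, -0.001, 1.356]
force: [-1.0, -0.4, 0.6]
width: 0.1
gripper_force: 0.0
at [553.3 326.1 250.4] [-3.140e+00 -1.000e-03  1.356e+00] w 0.1 F [-1.  -0.4  0.6] t 3.2
rot [-0.002 -0.001  0.001]
[552.7 324.1 150. ] -> [-2.100e+00 -1.000e-01  1.004e+02] len 100.0
[552.7 324.1 106. ] -> [-0. -0. 44.] len 44.0
```

```bash
echo '0 0 40 0 0 0 0 | 0 0 40 0 0 0 0 | 0 0 35 0 0 0 0 | 0 0 20 0 0 0 0 | 0 0 9 0 0 0 0 | 0 0 0 0 0 0 0' | python3 nudge.py
echo '-10 0 0 0 0 0 0 | -10 0 0 0 0 0 0 | -10 0 0 0 0 0 0 | -10 0 0 0 0 0 0 | -10 0 0 0 0 0 0 | -10 0 0 0 0 0 0 | -10 0 0 0 0 0 0 | 0 0 0 0 0 0 0 | 10 0 -30 0 0 0 80 | 40 0 -10 0 0 0 80 | 0 0 0 0 0 0 80' | python3 nudge.py
python3 - <<'E'
from h import *
go((*vise(210),110),(*vise(210),53),yaw=1.355)
im=optics.get_image('top'); im2=optics.get_image('side')
cv2.imwrite('pics/c.png',np.hstack([cv2.resize(im[165:265,145:265],None,fx=4,fy=4),cv2.resize(im2[110:210,260:330],None,fx=4,fy=4)]))
E
```

```text
clock: 3.8
eef_pos: [553.5, 321.5, 106.0]
tool_rot: [-3.14, 0.002, 1.353]
force: [0.5, 0.1, 0.5]
width: -0.2
gripper_force: 0.0
clock: 4.9
eef_pos: [551.2, 308.4, 150.0]
tool_rot: [3.139, -0.008, 1.356]
force: [-0.1, 0.9, -0.8]
width: 43.4
gripper_force: 0.0
at [551.2 308.4 150. ] [ 3.139 -0.008  1.356] w 43.4 F [-0.1  0.9 -0.8] t 4.9
rot [ 0.003 -0.008  0.001]
[548.  302.6 110. ] -> [-6.4 -2.  40. ] len 41.0
[548.  302.6  53. ] -> [-0. -0. 57.] len 57.0
```

View pics/c.png

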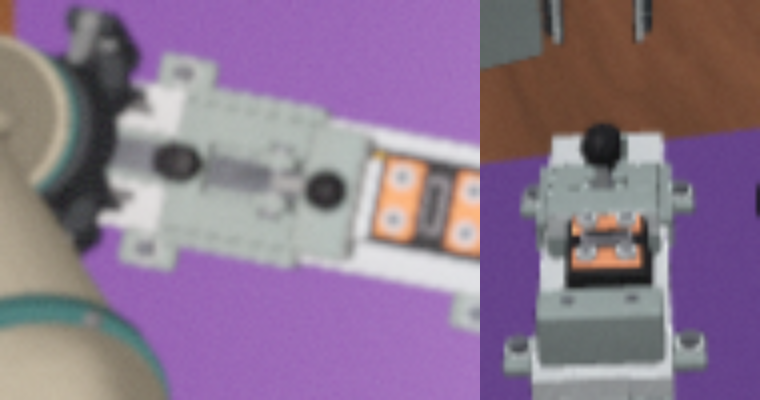

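The pawl lever has flipped: its ball is now at crop (325,190), towards the jaws, and the pull knob is exposed at (178,163). Next I grip the knob.

```bash
python3 - <<'E'
from h import *
k=onz('top',145+178/4,165+163/4,80); print(k,inv(VO,VY,k))
E
echo '-3 -1 0 0 0.008 0 85 | -3 -1 20 0 0 0 85 | 0 0 20 0 0 0 85 | 0 0 10 0 0 0 85 | 0 0 0 0 0 0 85' | python3 nudge.py
```

```text
[547.29426697 300.41552771  80.        ] [2.07693669e+02 1.82444842e-01]
clock: 5.5
eef_pos: [545.7, 295.2, 95.5]
tool_rot: [-3.139, -0.005, 1.352]
force: [-0.3, -0.1, 1.1]
width: 84.8
gripper_force: 0.0
```

```bash
echo '0 0 0 0 0 0 85 | 0 0 0 0 0 0 85' | python3 nudge.py; python3 - <<'E'
from h import *
go((*vise(208.5),54),yaw=1.355)
E
```

```text
clock: 5.7
eef_pos: [547.3, 297.6, 98.2]
tool_rot: [3.14, -0.009, 1.353]
force: [-0.1, -0.1, -0.1]
width: 85.0
gripper_force: 0.0
at [547.3 297.6  98.2] [ 3.14  -0.009  1.353] w 85.0 F [-0.1 -0.1 -0.1] t 5.7
rot [ 0.001 -0.009 -0.002]
[547.6 301.2  54. ] -> [ 3.6 -0.5 44.2] len 44.0
```

```bash
echo '4 0 20 0 -0.008 0 85 | 0 0 15 0 0 0 85 | 0 0 9 0 0 0 85 | 0 0 0 0 0 0 0 | 0 0 0 0 0 0 0 | 0 0 0 0 0 0 0 | 0 0 0 0 0 0 0 | 0 0 0 0 0 0 0' | python3 nudge.py
```

```text
clock: 6.5
eef_pos: [549.1, 301.5, 54.4]
tool_rot: [3.139, -0.001, 1.352]
force: [1.5, -1.4, 4.4]
width: 23.6
gripper_force: 58.9
```

```bash
echo '3 0 0 0 0 0 0 | 5 0 0 0 0 0 0 | 6 0 0 0 0 0 0 | 6 0 0 0 0 0 0 | 6 0 0 0 0 0 0 | 6 0 0 0 0 0 0 | 6 0 0 0 0 0 0 | 6 0 0 0 0 0 0 | 5 0 0 0 0 0 0 | 3 0 0 0 0 0 0 | 0 0 0 0 0 0 0 | 0 0 0 0 0 0 0' | python3 nudge.py;python3 - <<'E'
from h import *
go((*vise(52),54),yaw=1.355)
E
```

```text
clock: 7.7
eef_pos: [560.3, 352.3, 54.4]
tool_rot: [3.139, -0.001, 1.352]
force: [1.7, -0.8, 5.1]
width: 23.8
gripper_force: 59.1
at [560.3 352.3  54.4] [ 3.139e+00 -1.000e-03  1.352e+00] w 23.8 F [ 1.7 -0.8  5.1] t 7.7
rot [ 0.002 -0.001 -0.003]
[514.1 148.3  54. ] -> [-209.2   -1.4    0.4] len 209.0
```

```bash
echo '0 0 0 0 0 0 50 | 0 0 0 0 0 0 50 | 0 0 0 0 0 0 80 | 0 0 -20 0 0 0 80 | 0 0 -40 0 0 0 85 | 0 0 -40 0 0 0 85 | 0 0 -40 0 0 0 85' | python3 nudge.py
python3 - <<'E'
from h import *
im=optics.get_image('top'); im2=optics.get_image('side')
cv2.imwrite('pics/d.png',np.hstack([cv2.resize(im[165:265,175:305],None,fx=4,fy=4),cv2.resize(im2[110:210,260:330],None,fx=4,fy=4)]))
go((*vise(52),190),(*vise(52),47),yaw=1.355)
E
```

```text
clock: 8.4
eef_pos: [558.1, 352.2, 194.4]
tool_rot: [-3.14, 0.001, 1.353]
force: [0.6, 0.4, -0.3]
width: 84.9
gripper_force: 0.0
at [561.4 355.  199.6] [ 3.135 -0.009  1.353] w 85.0 F [ 0.8 -0.6 -0.7] t 8.5
rot [ 0.007 -0.009 -0.002]
[514.1 148.3 190. ] -> [-212.1   -1.9    9.6] len 212.0
[514.1 148.3  47. ] -> [ -0.  -0. 143.] len 143.0
```

View pics/d.png

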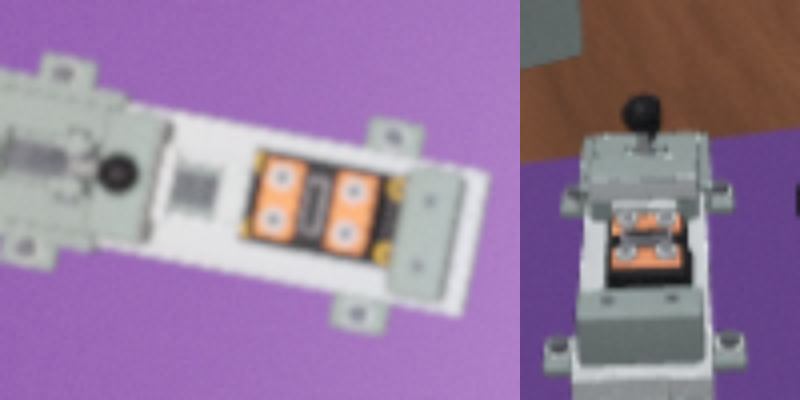

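The jaw is open by about 50 mm, and the module is free with its bolts centred at crop (313,205), so it hasn't moved. Next I grasp it.

```bash
echo '-20 0 0 0 0 0 85 | -40 0 0 0 0 0 85 | -45 0 0 0 0 0 85 | -45 -1 0 0 0 0 85 | -40 -1 0 0 0 0 85 | -21 -1 0 0 0 0 85 | 0 0 20 0 0 0 85 | 0 0 20 0 0 0 85 | 0 0 10 0 0 0 85 | 0 0 0 0 0 0 85 | 0 0 0 0 0 0 85' | python3 nudge.py
python3 - <<'E'
from h import *
go((*vise(51,-2.5),47),yaw=1.355)
E
```

```text
clock: 9.6
eef_pos: [510.3, 147.3, 143.4]
tool_rot: [-3.141, -0.0, 1.353]
force: [0.5, 1.3, -0.4]
width: 85.1
gripper_force: 0.0
at [510.3 147.3 143.4] [-3.141 -0.     1.353] w 85.1 F [ 0.5  1.3 -0.4] t 9.6
rot [-0.    -0.    -0.002]
[516.4 146.8  47. ] -> [ 0.8  6.  96.4] len 97.0
```

```bash
echo '0 3 15 0 0 0 85 | 1 3 30 0 0 0 85 | 0 0 25 0 0 0 85 | 0 0 17 0 0 0 85 | 0 0 9 0 0 0 85 | 0 0 0 0 0 0 85 | 0 0 0 0 0 0 85' | python3 nudge.py
echo '0 0 0 0 0 0 0 | 0 0 0 0 0 0 0 | 0 0 0 0 0 0 0 | 0 0 0 0 0 0 0 | 0 0 0 0 0 0 0 | 0 0 0 0 0 0 0' | python3 nudge.py
```

```text
clock: 10.3
eef_pos: [516.9, 146.8, 47.7]
tool_rot: [3.141, -0.001, 1.353]
force: [-0.0, -0.0, -0.0]
width: 84.8
gripper_force: 0.0
clock: 10.9
eef_pos: [517.8, 146.7, 48.8]
tool_rot: [3.139, -0.001, 1.352]
force: [-0.0, 0.1, 6.1]
width: 52.7
gripper_force: 64.2
```

```bash
echo '0 0 -5 0 0 0 0 | 0 0 -12 0 0 0 0 | 0 0 -20 0 0 0 0 | 0 0 -25 0 0 0 0 | 0 0 -25 0 0 0 0 | 0 0 -15 0 0 0 0 | 0 0 -8 0 0 0 0 | 0 0 0 0 0 0 0 | 0 0 0 0 0 0 0' | python3 nudge.py
python3 - <<'E'
from h import *
go((*case(0),155),yaw=1.277)
E
```

```text
clock: 11.8
eef_pos: [515.8, 146.1, 156.9]
tool_rot: [-3.141, 0.001, 1.353]
force: [-0.3, -0.4, -3.6]
width: 53.1
gripper_force: 64.5
at [515.8 146.1 156.9] [-3.141e+00  1.000e-03  1.353e+00] w 53.1 F [-0.3 -0.4 -3.6] t 11.8
rot [-0.001  0.001  0.076]
[ 517.5 -293.   155. ] -> [-419.7  128.8    1.9] len 439.0
```

```bash
echo '0 0 0 0 0 0.076 0 | -20 6 0 0 0 0 0 | -35 11 0 0 0 0 0 | -45 14 0 0 0 0 0 | -45 14 0 0 0 0 0 | -45 14 0 0 0 0 0 | -45 14 0 0 0 0 0 | -45 14 0 0 0 0 0 | -45 14 0 0 0 0 0 | -40 12 0 0 0 0 0 | -30 9 0 0 0 0 0 | -25 7 0 0 0 0 0' | python3 nudge.py
echo '0 0 0 0 0 0 0 | 0 0 0 0 0 0 0 | 0 0 0 0 0 0 0' | python3 nudge.py
python3 - <<'E'
from h import *
go((*case(0),155),(*case(0),23),yaw=1.277)
im=optics.get_image('top'); im2=optics.get_image('side')
cv2.imwrite('pics/e.png',np.hstack([cv2.resize(im[150:270,380:510],None,fx=3,fy=3),cv2.resize(im2[240:360,280:415],None,fx=3,fy=3)]))
E
```

```text
clock: 13.0
eef_pos: [516.5, -295.3, 155.7]
tool_rot: [-3.139, 0.0, 1.274]
force: [0.5, 0.0, -3.9]
width: 52.5
gripper_force: 64.3
clock: 13.3
eef_pos: [517.8, -291.2, 156.5]
tool_rot: [-3.14, -0.001, 1.278]
force: [-0.4, 0.5, -3.1]
width: 53.0
gripper_force: 64.3
at [ 517.8 -291.2  156.5] [-3.140e+00 -1.000e-03  1.278e+00] w 53.0 F [-0.4  0.5 -3.1] t 13.3
rot [-0.002 -0.001  0.001]
[ 517.5 -293.   155. ] -> [-1.8  0.2  1.5] len 2.0
[ 517.5 -293.    23. ] -> [  0.  -0. 132.] len 132.0
```

View pics/e.png

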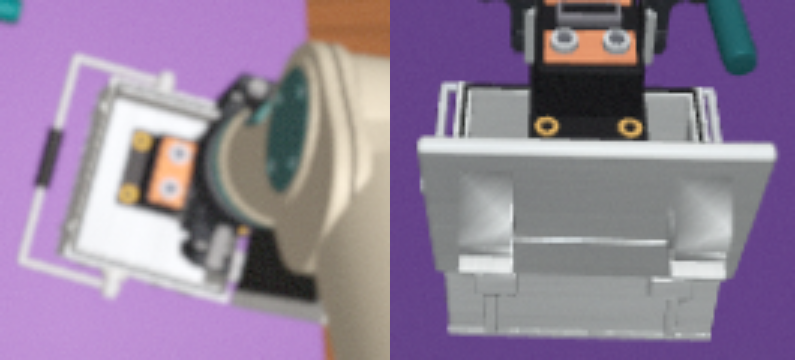

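The module hangs over the case. Its front flange edge is at crop (126,167), and the case's front inner rim runs from about (108,88) to (72,245). I check the offset, then lower.

```bash
python3 - <<'E'
from h import *
np.set_printoptions(precision=1,suppress=True)
f=lambda u,v,z:inv(CO,CY,onz('top',380+u/3,150+v/3,z))
print('flange front',f(135,130,147),f(118,205,147))
print('front rim edges',f(105,80,72),f(65,250,72),'lower floor edge',f(120,95,6),f(80,248,6))
E
```

```text
flange front [-52.1  26.2] [-50.3 -31.6]
front rim edges [-72.1  69.9] [-68.4 -71. ] lower floor edge [-46.8  72.4] [-46.6 -62.8]
```

```bash
echo '-2 0 10 0 0 0 0 | -1 0 20 0 0 0 0 | 0 0 25 0 0 0 0 | 0 0 25 0 0 0 0 | 0 0 20 0 0 0 0 | 0 0 12 0 0 0 0 | 0 0 8 0 0 0 0 | 0 0 4 0 0 0 0 | 0 0 2 0 0 0 0 | 0 0 2 0 0 0 0 | 0 0 0 0 0 0 0 | 0 0 0 0 0 0 0' | python3 nudge.py
```

```text
clock: 14.6
eef_pos: [517.6, -295.9, 29.8]
tool_rot: [3.141, 0.0, 1.277]
force: [-0.0, -0.5, -4.4]
width: 52.6
gripper_force: 64.3
```

```bash
echo '0 0 2 0 0 0 0 | 0 0 2 0 0 0 0 | 0 0 1 0 0 0 0 | 0 0 1 0 0 0 0 | 0 0 0 0 0 0 0 | 0 0 0 0 0 0 0' | python3 nudge.py; echo '0 0 1 0 0 0 0 | 0 0 1 0 0 0 0 | 0 0 0 0 0 0 0 | 0 0 0 0 0 0 0' | python3 nudge.py
```

```text
clock: 15.2
eef_pos: [517.2, -295.7, 23.3]
tool_rot: [-3.142, -0.0, 1.277]
force: [0.6, -0.5, -3.2]
width: 52.6
gripper_force: 64.3
clock: 15.6
eef_pos: [517.4, -295.9, 22.8]
tool_rot: [3.141, 0.001, 1.277]
force: [-3.4, 0.2, 8.6]
width: 52.8
gripper_force: 65.6
```

```bash
echo '0 0 0 0 0 0 60 | 0 0 0 0 0 0 64 | 0 0 0 0 0 0 66 | 0 0 -10 0 0 0 66 | 0 0 -25 0 0 0 66 | 0 0 -40 0 0 0 66 | 0 0 -45 0 0 0 40 | 0 0 -45 0 0 0 0 | 0 0 -40 0 0 0 0 | 0 0 -25 0 0 0 0 | 0 0 0 0 0 0 0' | python3 nudge.py
python3 - <<'E'
from h import *
im2=optics.get_image('side');im=optics.get_image('top')
cv2.imwrite('pics/f.png',np.hstack([cv2.resize(im[150:270,380:510],None,fx=3,fy=3),cv2.resize(im2[240:360,280:415],None,fx=3,fy=3)]))
go((*case(140),255),(*case(140),165),(*case(0),165),yaw=1.277)
for a in(1.72,1.86):
  for o in (0,-9): print(a,67-134*np.cos(a),74+134*np.sin(a))
E
```

```text
clock: 16.7
eef_pos: [519.7, -296.5, 256.3]
tool_rot: [3.133, 0.002, 1.277]
force: [0.6, -0.2, 0.3]
width: -0.0
gripper_force: 0.0
at [ 517.1 -295.8  252. ] [3.141e+00 1.000e-03 1.277e+00] w -0.1 F [ 0.4 -0.4 -1. ] t 16.8
rot [ 0.001  0.001 -0.   ]
[ 476.9 -427.   255. ] -> [-137.2   -0.5   -3. ] len 137.0
[ 476.9 -427.   165. ] -> [ 0. -0. 90.] len 90.0
[ 517.5 -293.   165. ] -> [1.4e+02 1.0e-01 0.0e+00] len 140.0
1.72 86.91919383636272 206.51122864463
1.72 86.91919383636272 206.51122864463
1.86 105.2153339388328 202.43515193257448
1.86 105.2153339388328 202.43515193257448
```

View pics/f.png

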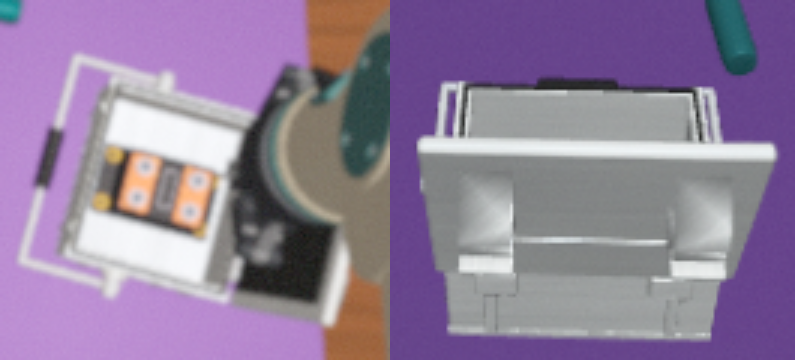

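The module stands flat in the case, centred around crop (155,190) with clearance at both ends. Next I go behind the lid and push it shut.

```bash
echo '-25 0 0 0 0 0 0 | -45 0 0 0 0 0 0 | -45 0 0 0 0 0 0 | -27 0 0 0 0 0 0 | 0 0 20 0 0 0 0 | 0 0 35 0 0 0 0 | 0 0 25 0 0 0 0 | 0 0 8 0 0 0 0 | 0 0 0 0 0 0 0' | python3 nudge.py
echo '10 0 0 0 0 0 0 | 12 0 0 0 0 0 0 | 12 0 0 0 0 0 0 | 12 0 0 0 0 0 0 | 12 0 0 0 0 0 0 | 12 0 0 0 0 0 0' | python3 nudge.py
echo '12 0 0 0 0 0 0 | 12 0 0 0 0 0 0 | 12 0 0 0 0 0 0 | 12 0 0 0 0 0 0 | 12 0 0 0 0 0 0 | 12 0 0 0 0 0 0 | 0 0 0 0 0 0 0' | python3 nudge.py
```

```text
clock: 17.7
eef_pos: [475.0, -430.7, 161.1]
tool_rot: [-3.137, -0.002, 1.277]
force: [-0.0, -0.1, 1.3]
width: -0.2
gripper_force: 0.0
clock: 18.3
eef_pos: [498.0, -366.6, 168.0]
tool_rot: [3.135, 0.006, 1.276]
force: [-0.9, -3.5, 3.1]
width: -0.1
gripper_force: 1.6
clock: 19.0
eef_pos: [518.4, -292.3, 163.3]
tool_rot: [-3.141, -0.002, 1.281]
force: [-0.0, 0.2, -1.4]
width: -0.2
gripper_force: 0.0
```

```bash
echo '10 0 -20 0 0 0 0 | 40 0 -10 0 0 0 0 | 45 0 0 0 0 0 0 | 45 0 0 0 0 0 0 | 30 0 0 0 0 0 0 | 0 0 0 0 0 0 0 | 0 0 0 0 0 0 0 | 0 0 0 0 0 0 0 | 0 0 0 0 0 0 0 | 0 0 0 0 0 0 0' | python3 nudge.py
python3 - <<'E'
from h import *
im2=optics.get_image('side');im=optics.get_image('top')
cv2.imwrite('pics/g.png',np.hstack([cv2.resize(im[150:270,380:510],None,fx=3,fy=3),cv2.resize(im2[220:360,280:415],None,fx=3,fy=3)[:360]]))
p,e=tri((342.3,267.7),(396,202.3)); print(p,e,inv(CO,CY,p))
go(yaw=1.277)
E
```

```text
clock: 20.0
eef_pos: [566.2, -134.4, 193.2]
tool_rot: [-3.141, 0.0, 1.274]
force: [-0.2, 0.6, 0.1]
width: -0.0
gripper_force: 0.0
[ 546.66605745 -200.30745928   44.74013287] 1.115220042748384 [-97.16736403   1.03410815]
at [ 566.3 -133.9  193.3] [-3.142  0.     1.275] w -0.4 F [0.1 0.2 0.4] t 20.1
rot [-0.     0.    -0.002]
```

View pics/g.png

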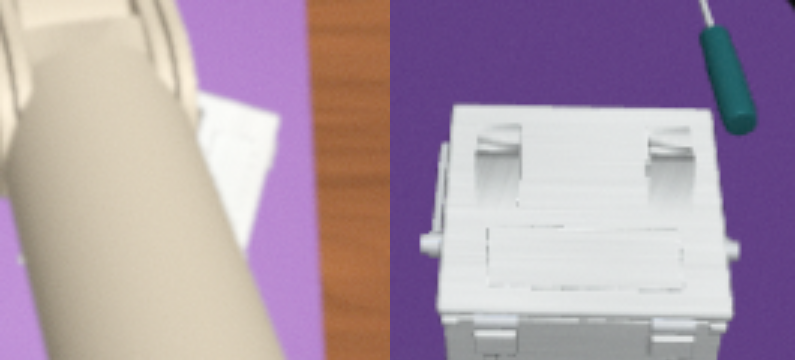

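The lid is shut: its flat top with both saddles is visible at (500,150) and (670,150) in the crop. Next I tilt the tool to lift the bail.

```bash
echo '0 0 0 0 -0.13 0 0 | 0 0 0 0 -0.13 0 0 | 0 0 0 0 -0.13 0 0 | 0 0 0 0 -0.13 0 0 | 0 0 0 0 -0.13 0 0 | 0 0 0 0 -0.13 0 0 | 0 0 0 0 0 0 0 | 0 0 0 0 0 0 0 | 0 0 0 0 0 0 0' | python3 nudge.py
cat >> h.py <<'E'
def got(*wps):
    "waypoints (case x, y, z), current orientation"
    s=read_state(); R=Rn.from_euler('xyz',s['tool_rot']); p=np.array(s['eef_pos']); z=R.apply([0,0,1])
    print('case',inv(CO,CY,p).round(1),p[2].round(1),'z in case',inv(np.zeros(2),CY,z).round(2),z[2].round(2),'F',s['force'].round(1),'t',s['clock'])
    for x,y,h in wps:
        w=np.array([*case(x,y),h]); print((x,y,h),R.inv().apply(w-p).round(1)); p=w
E
python3 - <<'E'
from h import *
got((-167,1,84),(-103.5,1,20.5))
print(read_state()['qpos'].round(2))
E
```

```text
clock: 21.0
eef_pos: [566.3, -135.2, 194.5]
tool_rot: [3.139, 0.779, 1.272]
force: [-0.2, -0.1, -0.0]
width: -0.2
gripper_force: 0.0
case [-165.2    0.9] 194.5 z in case [ 0.7 -0. ] -0.71 F [-0.2 -0.1 -0. ] t 21.0
(-167, 1, 84) [78.9 -0.1 77.4]
(-103.5, 1, 20.5) [-0.6  0.1 89.8]
[-0.17  0.78 -0.05  1.64  0.74  1.27 -0.94]
```

```bash
echo '15 0 15 0 0 0 0 | 25 0 25 0 0 0 0 | 25 0 25 0 0 0 0 | 13 0 12 0 0 0 0 | 0 0 10 0 0 0 0 | 0 0 20 0 0 0 0 | 0 0 25 0 0 0 0 | 0 0 20 0 0 0 0 | 0 0 12 0 0 0 0 | 0 0 3 0 0 0 0 | 0 0 0 0 0 0 0 | 0 0 0 0 0 0 0' | python3 nudge.py
python3 - <<'E'
from h import *
got((-103.5,1,20.5))
E
```

```text
clock: 22.2
eef_pos: [549.3, -192.0, 20.6]
tool_rot: [3.14, 0.78, 1.276]
force: [0.4, 0.2, 0.3]
width: -0.0
gripper_force: 0.0
case [-105.9    1.2] 20.6 z in case [0.7 0. ] -0.71 F [0.4 0.2 0.3] t 22.2
(-103.5, 1, 20.5) [-1.7 -0.2  1.7]
```

```bash
echo '-4 0 2 0 0 0 0 | -5 0 0 0 0 0 0 | -5 0 -1 0 0 0 0 | -5 0 -1 0 0 0 0 | -5 0 -1 0 0 0 0 | 0 0 0 0 0 0 0' | python3 nudge.py
echo '-5 0 -2 0 0 0 0 | -5 0 -2 0 0 0 0 | -5 0 -2 0 0 0 0 | -5 0 -2 0 0 0 0 | -5 0 -2 0 0 0 0 | -5 0 -2 0 0 0 0 | 0 0 0 0 0 0 0' | python3 nudge.py
python3 - <<'E'
from h import *
got((-130,1,90))
im2=optics.get_image('side');im=optics.get_image('top')
cv2.imwrite('pics/h.png',np.hstack([cv2.resize(im[150:270,360:490],None,fx=3,fy=3),cv2.resize(im2[210:330,280:415],None,fx=3,fy=3)]))
E
```

```text
clock: 22.8
eef_pos: [543.7, -209.1, 38.5]
tool_rot: [3.14, 0.781, 1.275]
force: [0.3, -0.0, -0.7]
width: -0.1
gripper_force: 0.0
clock: 23.5
eef_pos: [539.8, -221.1, 68.0]
tool_rot: [3.141, 0.781, 1.275]
force: [-0.4, 0.6, 0.3]
width: -0.2
gripper_force: 0.0
case [-75.3   0.5] 68.0 z in case [ 0.7 -0. ] -0.71 F [-0.4  0.6  0.3] t 23.5
(-130, 1, 90) [ 23.4   0.5 -54.2]
```

View pics/h.png

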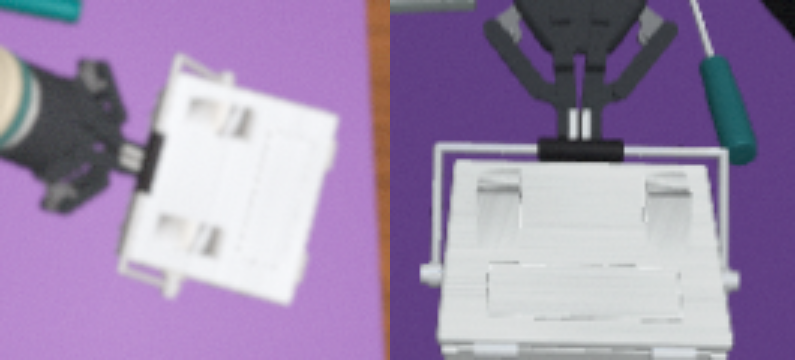

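The bail is rising with the fingers: the sleeve is at crop (150,162) in the top view and (580,150) in the side view. Now I back off, turn upright, and push it home.

```bash
echo '5 0 0 0 0 0 0 | 3 0 -20 0 0 0 0 | 0 0 -20 0 0.13 0 0 | 0 0 0 0 0.13 0 0 | 0 0 0 0 0.13 0 0 | 0 0 0 0 0.13 0 0 | 0 0 0 0 0.13 0 0 | 0 0 0 0 0.13 0 0 | 0 0 0 0 0 0 0 | 0 0 0 0 0 0 0' | python3 nudge.py
python3 - <<'E'
from h import *
p,e=tri((343.3,260),(410,204)); print(p,e,inv(CO,CY,p))
got((-98,1,76))
print('top slope',(p[2]-32)/77)
E
```

```text
clock: 24.6
eef_pos: [548.7, -190.3, 89.3]
tool_rot: [-3.14, 0.001, 1.272]
force: [-0.2, 0.9, -0.6]
width: -0.1
gripper_force: 0.0
[ 538.55354893 -226.23303841   91.49732125] 1.0037951112945622 [-70.00327222   0.78801004]
case [-1.073e+02  1.000e-01] 89.3 z in case [ 0. -0.] -1.0 F [-0.2  0.9 -0.6] t 24.6
(-98, 1, 76) [-9.3  1.  13.3]
top slope 0.7726924837629265
```

```bash
echo '-6 1 0 0 0 0 0 | -8 0 0 0 0 0 0 | -8 0 -2 0 0 0 0 | -8 0 -2 0 0 0 0 | -8 0 -2 0 0 0 0 | -6 0 -1 0 0 0 0 | 0 0 0 0 0 0 0' | python3 nudge.py
echo '-3 0 -1 0 0 0 0 | -3 0 0 0 0 0 0 | -3 0 0 0 0 0 0' | python3 nudge.py
echo '-3 0 0 0 0 0 0 | -3 0 0 0 0 0 0 | -3 0 0 0 0 0 0' | python3 nudge.py
python3 - <<'E'
from h import *
got()
E
```

```text
clock: 25.3
eef_pos: [537.6, -231.9, 96.8]
tool_rot: [-3.142, 0.001, 1.275]
force: [0.9, 0.1, 0.5]
width: -0.3
gripper_force: 0.0
clock: 25.6
eef_pos: [535.4, -238.9, 97.7]
tool_rot: [-3.141, -0.0, 1.277]
force: [1.2, 2.4, 0.0]
width: -0.1
gripper_force: 1.9
clock: 25.9
eef_pos: [535.0, -240.4, 97.9]
tool_rot: [3.141, -0.01, 1.281]
force: [2.9, 18.0, 1.9]
width: -0.3
gripper_force: 8.6
case [-55.4   1.5] 97.9 z in case [-0.01  0.  ] -1.0 F [ 2.9 18.   1.9] t 25.9
```

```bash
echo '-3 0 0 0 0 0 0 | 0 0 0 0 0 0 0' | python3 nudge.py
echo '-3 0 0 0 0 0 0 | 0 0 0 0 0 0 0' | python3 nudge.py
python3 - <<'E'
from h import *
got()
E
```

```text
clock: 26.1
eef_pos: [534.6, -241.8, 97.9]
tool_rot: [3.141, -0.011, 1.282]
force: [3.2, 17.2, 2.1]
width: -0.0
gripper_force: 8.4
clock: 26.3
eef_pos: [534.3, -242.8, 97.9]
tool_rot: [3.141, -0.013, 1.283]
force: [3.3, 20.5, 0.6]
width: 0.0
gripper_force: 10.0
case [-52.9   1.5] 97.9 z in case [-0.01  0.  ] -1.0 F [ 3.3 20.5  0.6] t 26.3
```

```bash
echo '-3 0 0 0 0 0 0 | 0 0 0 0 0 0 0' | python3 nudge.py
echo '-3 0 0 0 0 0 0 | 0 0 0 0 0 0 0 | 0 0 0 0 0 0 0' | python3 nudge.py
echo '-2 0 0 0 0 0 0 | 0 0 0 0 0 0 0 | 0 0 0 0 0 0 0' | python3 nudge.py
python3 - <<'E'
from h import *
got()
E
```

```text
clock: 26.5
eef_pos: [533.9, -244.2, 98.0]
tool_rot: [3.141, -0.015, 1.284]
force: [4.1, 23.1, 2.9]
width: -0.2
gripper_force: 11.3
clock: 26.8
eef_pos: [533.6, -245.2, 98.0]
tool_rot: [3.141, -0.017, 1.285]
force: [4.5, 25.6, 2.4]
width: -0.3
gripper_force: 12.8
clock: 27.1
eef_pos: [533.4, -245.8, 98.0]
tool_rot: [3.141, -0.019, 1.286]
force: [4.9, 28.2, 1.6]
width: 0.2
gripper_force: 14.0
case [-49.8   1.5] 98.0 z in case [-0.02  0.  ] -1.0 F [ 4.9 28.2  1.6] t 27.1
```

```bash
cat > s.py <<'E'
from h import *
def bail(off=2.0):
    im=optics.get_image('side').astype(int); 
    for th in (0,.05,.1,.15,.2,.25,.3):
        P=[*case(-20-77*np.sin(th),0.8),32+77*np.cos(th)]; print(th,proj('side',P)[0].round(1),end=' ')
    g=im.max(2)[225:290,310:375]; m=(g<60).astype(np.uint8)
    n,l,st,c=cv2.connectedComponentsWithStats(m); print()
    for i in range(1,n):
        if st[i,4]>20: print('blob',c[i]+[310,225],st[i])
    # white wire rows left/right of the sleeve
    for u in (325,360): print(u,[int(x) for x in im.max(2)[235:275,u]])
if __name__=='__main__': bail(); got()
E
python3 s.py
```

```text
0 [344.1 273. ] 0.05 [344.1 271.4] 0.1 [344.  269.9] 0.15 [343.9 268.5] 0.2 [343.8 267.2] 0.25 [343.8 266.1] 0.3 [343.7 265. ] 
blob [344.22918012 242.50936088] [   0    0   65   46 1549]
325 [46, 47, 47, 50, 43, 40, 38, 40, 39, 38, 38, 39, 60, 111, 132, 134, 133, 136, 134, 135, 134, 134, 134, 133, 135, 134, 134, 136, 138, 199, 212, 219, 193, 162, 204, 220, 219, 217, 218, 219]
360 [70, 46, 41, 53, 60, 59, 59, 57, 54, 49, 44, 40, 44, 43, 40, 41, 111, 132, 135, 134, 134, 134, 134, 136, 135, 134, 136, 133, 135, 175, 204, 220, 220, 178, 183, 219, 224, 222, 224, 222]
case [-49.8   1.5] 98.0 z in case [-0.02  0.  ] -1.0 F [ 5.2 27.6  1.9] t 27.15
```

```bash
python3 - <<'E'
from h import *
for z in(78,83,90,100): print(z,[proj('side',[*case(x,y),z])[0].round(1) for x in(-67,-65) for y in(78,-78)])
print('humptop',[proj('side',[*case(x,48),113])[0].round(1) for x in (-50,-22,6)])
im=optics.get_image('side'); b=cv2.imread('pics/h.png')
for u in (315,332,356,372): print(u,[int(x) for x in im.max(2)[255:285,u]])
old=[int(x) for x in b.max(2)[3*45:3*75:3,390+3*(332-280)+1]]; print('old332',old)
E
```

```text
78 [array([384.6, 267. ]), array([300.4, 265.8]), array([384.7, 267.8]), array([300.3, 266.5])]
83 [array([384.9, 265.1]), array([300.3, 263.8]), array([385. , 265.9]), array([300.2, 264.6])]
90 [array([385.2, 262.3]), array([300.2, 261.1]), array([385.4, 263.1]), array([300.1, 261.8])]
100 [array([385.8, 258.3]), array([300. , 257.1]), array([385.9, 259.1]), array([299.9, 257.8])]
humptop [array([370.6, 259.4]), array([372. , 270.9]), array([373.5, 283.2])]
315 [134, 133, 134, 135, 133, 134, 135, 134, 166, 191, 216, 219, 182, 180, 210, 208, 189, 164, 144, 170, 192, 198, 201, 202, 206, 207, 210, 210, 213, 214]
332 [134, 133, 134, 133, 133, 135, 135, 103, 61, 49, 57, 52, 44, 36, 32, 25, 146, 205, 220, 220, 221, 219, 219, 218, 220, 218, 219, 218, 220, 217]
356 [134, 134, 135, 134, 134, 134, 134, 133, 82, 33, 39, 44, 53, 43, 35, 29, 65, 202, 222, 222, 222, 222, 221, 221, 223, 222, 222, 222, 222, 222]
372 [134, 135, 136, 134, 137, 133, 133, 133, 135, 142, 214, 216, 228, 192, 164, 207, 214, 186, 170, 134, 166, 199, 199, 201, 204, 205, 207, 208, 207, 207]
old332 [116, 73, 46, 43, 46, 41, 32, 26, 36, 137, 208, 221, 220, 217, 215, 216, 218, 215, 215, 215, 215, 215, 215, 215, 215, 215, 215, 217, 216, 216]
```

```bash
echo '0 0 0 0 0 0 0 | 0 0 0 0 0 0 0 | 0 0 0 0 0 0 0 | 0 0 0 0 0 0 0' | python3 nudge.py; python3 - <<'E'
from h import *
got(); print(read_state()['torque'])
E
```

```text
clock: 27.6
eef_pos: [533.4, -245.8, 98.0]
tool_rot: [3.141, -0.019, 1.286]
force: [4.6, 27.2, 2.6]
width: 0.0
gripper_force: 14.0
case [-49.8   1.5] 98.0 z in case [-0.02  0.  ] -1.0 F [ 4.6 27.2  2.6] t 27.6
[ 5.80662492 -0.96512463 -0.02200886]
```

```bash
for i in 1 2; do echo '-2 0 0 0 0 0 0 | 0 0 0 0 0 0 0' | python3 nudge.py | egrep 'pos|force:'; done; python3 s.py | egrep 'blob|case|360'
```

```text
eef_pos: [530.9, -254.1, 97.8]
force: [0.8, 6.7, 0.1]
gripper_force: 4.3
eef_pos: [529.2, -259.7, 97.7]
force: [1.6, 10.9, 1.1]
gripper_force: 5.3
blob [344.61259338 245.32977588] [   0    0   65   53 1874]
360 [40, 43, 36, 39, 39, 69, 69, 44, 47, 53, 60, 55, 57, 57, 56, 49, 45, 39, 40, 42, 41, 55, 118, 135, 134, 134, 132, 135, 134, 178, 219, 225, 226, 225, 223, 223, 223, 180, 186, 163]
case [-35.3   1.6] 97.7 z in case [-0.01  0.  ] -1.0 F [1.  9.4 0.7] t 28.05
```

```bash
echo '10 0 0 0 0 0 0 | 15 0 0 0 0 0 0 | 25 0 0 0 0 0 0 | 30 0 -20 0 0 0 0 | 30 0 -40 0 0 0 0 | 0 0 -40 0 0 0 0 | 0 0 0 0 0 0 0 | 0 0 0 0 0 0 0 | 0 0 0 0 0 0 0 | 0 0 0 0 0 0 0' | python3 nudge.py
python3 - <<'E'
from s import *
bail(); got()
# bystanders / vise: change against first pictures outside arm
a=cv2.imread('pics/side0.png').astype(int); b=optics.get_image('side').astype(int)
cv2.imwrite('pics/end.png',b)
d=abs(a-b).max(2)
for n,(u0,v0,u1,v1) in dict(drvB=(228,192,250,245),drvA=(375,203,405,268),bottle=(436,248,478,325),meter=(328,150,372,190)).items(): print(n,(d[v0:v1,u0:u1]>40).mean().round(3))
E
```

```text
clock: 29.05
eef_pos: [558.5, -160.0, 196.4]
tool_rot: [-3.139, 0.001, 1.276]
force: [-0.5, 0.6, -0.3]
width: -0.2
gripper_force: 0.0
0 [344.1 273. ] 0.05 [344.1 271.4] 0.1 [344.  269.9] 0.15 [343.9 268.5] 0.2 [343.8 267.2] 0.25 [343.8 266.1] 0.3 [343.7 265. ] 
blob [343.92207792 273.51082251] [ 19  45  31   8 231]
325 [137, 136, 135, 136, 139, 137, 135, 136, 138, 135, 136, 135, 135, 133, 136, 137, 135, 137, 135, 135, 136, 134, 135, 135, 134, 136, 137, 137, 142, 200, 224, 225, 223, 220, 219, 221, 206, 224, 217, 163]
360 [134, 135, 135, 137, 135, 136, 136, 137, 136, 134, 137, 137, 137, 136, 134, 136, 135, 135, 138, 135, 137, 136, 135, 139, 137, 136, 136, 136, 139, 178, 222, 227, 228, 228, 225, 224, 224, 183, 189, 164]
case [-139.3    0.7] 196.5 z in case [ 0. -0.] -1.0 F [-0.4  0.5  0.1] t 29.1
drvB 0.0
drvA 0.017
bottle 0.0
meter 0.319[ WARN:0@1.582] global loadsave.cpp:1063 imwrite_ Unsupported depth image for selected encoder is fallbacked to CV_8U.
```

```bash
python3 - <<'E'
from h import *
a=cv2.imread('pics/top0.png').astype(int); b=optics.get_image('top').astype(int); d=abs(a-b).max(2)
for n,(u0,v0,u1,v1) in dict(drvB=(250,268,330,290),drvA=(308,135,390,160),bottle=(430,112,466,148),meter=(200,126,266,164)).items(): print(n,(d[v0:v1,u0:u1]>40).mean().round(3))
E
```

```text
drvB 0.0
drvA 0.053
bottle 0.289
meter 0.0
```

```bash
python3 -c "
from h import *
print(ctrl.finish_job())"
```

```text
the job is handed in; nothing more can be done
None
```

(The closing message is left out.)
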